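# Fit the cart's kingpin

## Robot

A 6-joint arm with a two-finger parallel gripper is mounted at the origin on the work surface. World frame = base frame: x ahead of the robot, y to its left, z up, the work surface at z = 0. Lengths are in mm, angles in rad, forces in N, time in s.
With the tool pointing down it reaches from about 400 to 925 mm from the base axis. Payload 12.5 kg.
Tool frame: the origin (TCP) lies at the centre of the arm's flange, where the gripper is bolted on; the fingertips stand 190 mm ahead of it and the grasp point (between the pads) lies 171 mm ahead of it; z points along the fingers, y is the line along which they close (so a half turn about z gives the same grasp; the last joint's range is limited). The gripper opens to 95 mm and grips with 3 to 60 N. Pads are 20 mm wide; open, the fingers measure 119 mm over their backs; the gripper's body (75 mm by 180 mm) begins 59 mm behind the grasp point.
Start: joints at [1.089, 0.491, 1.559, -0, 1.092, -0.106], TCP at [229.362, 581.393, 404.761] pointing down, gripper open.
Joint ranges: [-3.1, 3.1], [-0.84, 2.19], [0.05, 2.79], [-1.13, 4.28], [0.06, 2.93], [-2.69, 2.69]. Speed limits (rad/s): [2.22, 2.22, 2.79, 3.14, 3.14, 3.14].

## Interface

Orientations are given as [roll, pitch, yaw] about the fixed x, y, z axes, in that order (R = Rz(yaw) Ry(pitch) Rx(roll)).
In Python, from cell import env, read_camera, search_frame, cut_out gives the robot as it stands. The module is installed in compiled form; this text tells all that it offers.
- The arm moves only by the tool move_arm, never from a script. Its argument "commands" is a list of rows, each a list of 3 entries, a list of its own where there are three numbers: the shift along the world's x, y, z normalised to -1 to 1, where 1 is 0.03 m, then the turn about the world's z normalised to -1 to 1, where 1 is 0.08 rad, then the opening, from -1 (shut) to 1 (fully open), so that 0 is half open. A call has 1 to 20 rows; each row shifts and turns the commanded pose from where the row before left it; what a row does not reach is not made up. A row lasts 1/12 s, in which the tool goes at most 41.7 mm and 7.16 degrees, less where a joint would pass 70% of its speed; a pose out of reach is approached as far as the arm can. A call with a number of a shift or a turn outside -1 to 1 is refused whole. A call with a gripper value outside its range is refused whole. The fingers move at their own pace and stop on an object; the grip force is fixed at half the most. Time passes only in rows, so rows that do not move let the fingers close. It gives the time, the measured TCP pose, the force, the opening and the grip force at its end, in the units of the state.
- env.state(): the state, without advancing time (a new reading comes with each control period).
- read_camera(name): name is "scene" or "top" or "wrist"; returns a dict with "image" (400x640x3 uint8, red, green, blue), "fx", "fy", "cx", "cy" (pixels), "rvec" (rotation vector, rad) and "tvec" (3), from world to camera coordinates, as OpenCV has them. Camera axes: x right, y down, z forward; pixel columns grow to the right and rows downward; lengths in mm; the calibration is good to about 2 mm. A picture is of the moment at which its call begins. There is no depth.
- env.job_done(): hands the job in; it is judged then, once.
Trained networks look in a picture, given as the dict that the camera call returned (one of the last four; its "shot" number tells which), for a name from the list of things; names that differ only in an ending like _2 or _b are one class to them, and where a whole thing is asked for, a point or a joint stands for the part that bears it (a point fixed in the world has none). Each returns a list of dicts, best first, with "confidence" (0 to 1); they miss things now and then, are a little off and sometimes report something else, mostly with a low value. They report only what shows in the picture. A call takes as long as a camera call. They do not tell look-alikes from the thing itself.
- search_frame(thing, picture): "at" ([column, row] in pixels, amid what is visible of it).
- cut_out(thing, picture): "region" (400x640 bool, what is visible of it) and "at" ([column, row] in pixels, amid what is visible of it).
The state is a dict: "t": time; "joints": joint angles; "qvel": joint speeds; "tau": joint torques, N m; "eef_pos": TCP position; "tcp_rot": TCP orientation; "ft_force": force on the tool from outside, world axes, zero at the start; "moment": the same for the moment, N m; "opening": opening from 0.0 (shut) to 1.0 (fully open); "grip_force": force on a finger pad.
Only numpy, scipy, OpenCV 4.12 (cv2) and the standard library are available. Lean on these libraries where they do the work, as an engineer would, in place of code of your own. Each camera call takes 0.05 s, during which the arm holds its last target. There are 200 camera calls.

## Task

Take the red-topped pin out of the timber rack and set it, pointed end down, into the flared mouth of the cart's steering housing until it rests partway down on the stiff bush, then let go of it. Next press on its top to push it fully home, until it stops and only a short stub is left showing. Leave the blue-topped and black-topped pins standing in the rack.

Things in the scene. Friction and masses are not known exactly. Their poses are not given: they have to be found in the camera images.
- red_pin: the pin to fit: plain round steel rod, 22 mm diameter, 120 mm long, 0.33 kg, top 24 mm red, foot tapering to 12 mm across over its lowest 14 mm. Origin at the centre of the foot's underside, z along the pin to its red top. Starts upright in one of three holes of a fixed timber rack, foot 10 mm above the table, upper 80 mm free. Let go in the housing it stands 60 to 75 mm proud of the rim.
- blue_pin: bystander in the rack: same rod but only 90 mm long, blue top, upper 50 mm free. Origin at the centre of its foot, z up the pin. The rack is 70 x 250 x 50 mm high; its holes are 25 mm wide, 40 mm deep, in a row 85 mm apart, any pin in any hole.
- black_pin: bystander in the rack: 120 mm long, 22 mm diameter, black top, brass collar 34 mm across at mid-length. Origin at the centre of its foot, z up the pin. (A battery pack and a grinder also lie on the table, beyond the work, more than 0.7 m ahead of the robot.)
- housing: fixed green plate with an upright steel tube, 36 mm outside, bore 28 mm, flared to a mouth 48 mm wide inside, 56 outside; rim 125 mm above the table. Origin at table height on the bore's axis, z up. A bush 45 to 60 mm below the rim carries the pin's weight; about 10 N pushes it down, it does not spring back. It stops 110 mm below the rim: pin home, top 135 mm above the table.
Not all that is in view belongs to the job. Leave any pink or turquoise look-alike of the red_pin alone.

How it is judged (in metres and radians):
On the way:
1. the red pin stands partway down in the housing's bore and the fingers have let go of it (z of red_pin in the frame of housing between 0.045 and 0.095 m and horizontal distance between red_pin and housing below 0.02 m and angle between red_pin's own z axis and vertical below 0.3 rad and contact force between the fingers and red_pin below 0.2 N), for 0.2 s.
At the end, for the whole second after the job is handed in: The red pin is fully home in the housing's bore: its foot within 8 mm of the end of its travel (top no more than 18 mm proud of the rim), within 15 mm of the bore's axis, within 10 degrees of upright, and at rest (z of red_pin in the frame of housing below 0.023 m and horizontal distance between red_pin and housing below 0.015 m and angle between red_pin's own z axis and vertical below 0.17 rad and linear speed of red_pin below 0.02 m/s); the robot touches nothing.
It fails at once if the blue pin is pulled out, knocked over or carried off (distance of blue_pin from where it was at the start of the episode above 0.03 m or angle between blue_pin's own z axis and vertical above 0.35 rad).
It fails at once if the black pin is pulled out, knocked over or carried off (distance of black_pin from where it was at the start of the episode above 0.03 m or angle between black_pin's own z axis and vertical above 0.35 rad).
It also fails if it takes over 48 s, if anything falls off the work surface, if the arm or the gripper's body presses on something with over 40 N, if the wrist force passes 120 N, or if a joint passes its speed limit or range.

## Working session

There is one attempt and no reset: what is moved stays moved. The work goes in short steps, Python scripts to look and compute and a tool call to move; the robot and the scene stay as the last step left them, time stands still between calls to the robot, and variables do not carry over. Pictures are saved under pics/ and viewed, at most 10 in all, crops included, and the job is handed in when it is done.

Besides the shell and the picture viewer there is one more tool, called as name(argument=value, ...) on one line, values as JSON. move_arm: Moves the arm, as the interface text tells. Its arguments: {"type":"object","properties":{"commands":{"type":"array","items":{"type":"array"}}},"required":["commands"]}

```bash
mkdir -p pics; cat > h.py <<'E'
from cell import env, read_camera, search_frame, cut_out
import cv2, numpy as np
def cam(p):
    R=cv2.Rodrigues(np.array(p["rvec"],float))[0]; t=np.array(p["tvec"],float).ravel(); return R,t
def toz(p,uv,z):
    R,t=cam(p); d=R.T@np.array([(uv[0]-p["cx"])/p["fx"],(uv[1]-p["cy"])/p["fy"],1]); c=-R.T@t
    return (c+d*(z-c[2])/d[2]).round(1)
def proj(p,X):
    R,t=cam(p); q=R@np.array(X,float)+t; return np.array([p["fx"]*q[0]/q[2]+p["cx"],p["fy"]*q[1]/q[2]+p["cy"]]).round(1)
def save(n,im): cv2.imwrite("pics/"+n+".png",im[...,::-1])
E
python3 - <<'E'
from h import *
ims=[]
for c in ["scene","top"]:
    p=read_camera(c); save(c,p["image"])
    R,t=cam(p); print(c,(-R.T@t).round(0),p["fx"])
    for th,z in [("red_pin",78),("blue_pin",70),("black_pin",100),("housing",60)]:
        for d in search_frame(th,p)[:4]: print(th,np.round(d["at"],1),round(d["confidence"],2),toz(p,d["at"],z))
print(env.state()["t"],env.state()["tcp_rot"])
E
```

```text
scene [1063. -332.  626.] 392.792051060242
red_pin [147.8 271.5] 0.94 [ 561.  -399.9   78. ]
red_pin [175.5 209.2] 0.82 [ 430.  -320.9   78. ]
red_pin [189.9 233.2] 0.59 [ 508.5 -312.5   78. ]
blue_pin [233.2 226.9] 0.75 [ 525.3 -233.9   70. ]
blue_pin [279.1 214.7] 0.64 [ 538.4 -142.3   70. ]
housing [396.1 163. ] 0.96 [507.6 169.8  60. ]
top [ 329.  -32. 1072.] 414.65166679908396
red_pin [466.6 181.5] 0.65 [ 542.5 -395.4   78. ]
red_pin [431.9 191.9] 0.56 [ 518.1 -309.1   78. ]
red_pin [364.5 183.7] 0.45 [ 541.5 -145.7   78. ]
red_pin [433.8 226.9] 0.44 [ 432.4 -308.3   78. ]
blue_pin [397.4 189.3] 0.49 [ 527.7 -227.    70. ]
housing [226.  220.8] 0.78 [458.3 196.1  60. ]
0.5 [-3.14158603e+00 -9.33063943e-06  2.76579975e+00]
```

View pics/scene.png

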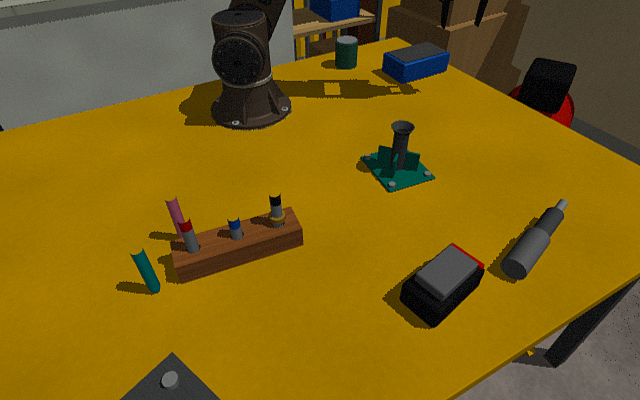

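View pics/top.png

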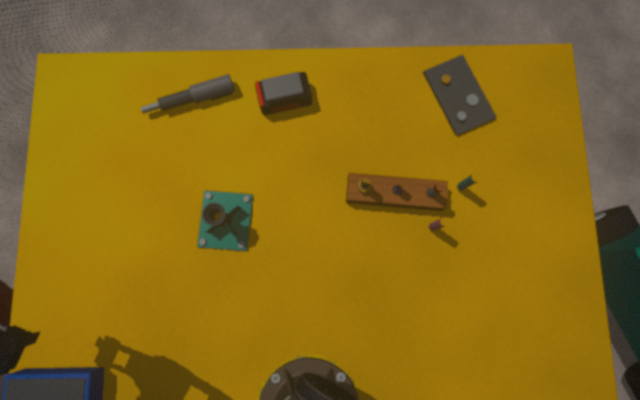

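The scene picture shows the rack with three pins: red at about (188,235), blue at (235,228) and black with a collar at (276,207). Outside the rack are a pink look-alike at (175,215) and a turquoise one at (147,271). The housing mouth is at (402,127), and in the top view at (213,214).

Red-pin candidates are (188,235) in the rack with a red top, pink (175,215) on the table, and turquoise (147,271) on the table. Only the first is in the rack with a red top, so it fits the description. I'll go above it and confirm in a close-up.

move_arm(commands=[[[0.9, -1, 0], 0, 0.3], [[0.9, -1, 0], 0, 0.3], [[0.9, -1, 0], 0, 0.3], [[0.9, -1, 0], 0, 0.3], [[0.9, -1, 0], 0, 0.3], [[0.9, -1, 0], 0, 0.3], [[0.9, -1, 0], 0, 0.3], [[0.9, -1, 0], 0, 0.3], [[0.9, -1, 0], 0, 0.3], [[0.9, -1, 0], 0, 0.3], [[0, -1, 0], 0, 0.3], [[0, -1, 0], 0, 0.3], [[0, -1, 0], 0, 0.3], [[0, -1, 0], 0, 0.3], [[0, -1, 0], 0, 0.3], [[0, -1, 0], 0, 0.3], [[0, -1, 0], 0, 0.3], [[0, -1, 0], 0, 0.3], [[0, -1, 0], 0, 0.3], [[0, -1, 0], 0, 0.3]])

```text
t: 2.17
eef_pos: [499.1, -20.0, 405.0]
tcp_rot: [3.141, 0.0, 2.766]
ft_force: [0.8, 0.1, 0.6]
opening: 0.65
grip_force: 0.0
```

move_arm(commands=[[[0, -1, 0], 0, 0.3], [[0, -1, 0], 0, 0.3], [[0, -1, 0], 0, 0.3], [[0, -1, 0], 0, 0.3], [[0, -1, 0], 0, 0.3], [[0, -1, 0], 0, 0.3], [[0, -1, 0], 0, 0.3], [[0, -1, 0], 0, 0.3], [[0, 0, 0], 0, 0.3], [[0, 0, 0], 0, 0.3]])

```text
t: 3.0
eef_pos: [499.1, -259.8, 404.5]
tcp_rot: [3.141, -0.0, 2.763]
ft_force: [0.6, 0.0, 0.2]
opening: 0.65
grip_force: 0.0
```

```bash
python3 - <<'E'
from h import *
p=read_camera("wrist"); save("w1",p["image"]); R,t=cam(p); print((-R.T@t).round(0))
for th,z in [("red_pin",125),("blue_pin",95),("black_pin",125)]:
    for d in cut_out(th,p)[:4]:
        ys,xs=np.nonzero(d["region"]); print(th,np.round(d["at"],1),round(d["confidence"],2),len(xs),xs.min(),xs.max(),ys.min(),ys.max(),p["image"][ys,xs].mean(0).round())
        print(toz(p,d["at"],z))
s=env.state();print(s["t"],s["eef_pos"],s["joints"])
q=read_camera("scene")
c=cv2.resize(q["image"][180:300,120:310],None,fx=4,fy=4,interpolation=3)
save("c1",c)
E
```

```text
[ 429. -231.  384.]
red_pin [226.3 250.6] 0.77 387 219 239 239 268 [35. 89. 85.]
[ 510.9 -357.7  125. ]
red_pin [283.4 223.2] 0.74 635 270 295 206 244 [101.  73.  70.]
[ 505.8 -299.6  125. ]
red_pin [249.6 149.8] 0.62 554 231 264 139 169 [110.  67.  71.]
[ 436.9 -299.7  125. ]
blue_pin [354.5 195.8] 0.72 326 347 370 186 211 [58. 64. 77.]
[ 514.3 -233.5   95. ]
black_pin [443.3 179.8] 0.73 1121 422 466 164 203 [106.  91.  62.]
[ 520. -159.  125.]
3.2 [ 499.42685668 -257.6335144   404.86987815] [-5.93817117e-01  4.01311345e-01  1.71544784e+00  2.03415170e-04
  1.02493305e+00 -1.78997911e+00]
```

View pics/w1.png

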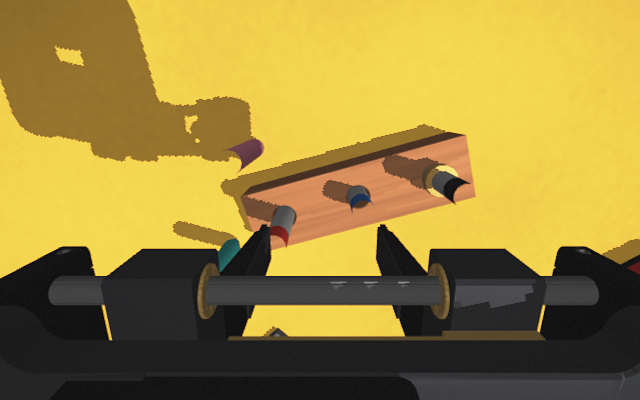

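View pics/c1.png

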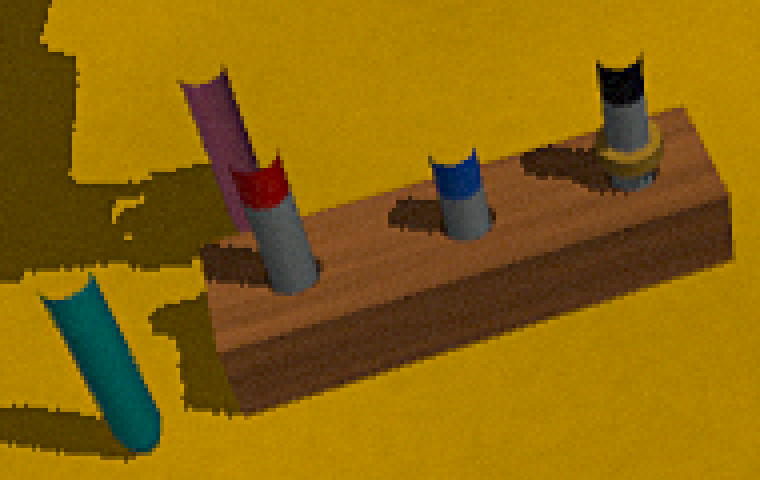

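The close crop confirms that the red-topped pin stands in the rack's end hole: wrist picture (283,223), crop (275,230). Pink and turquoise stand outside the rack, and blue and black are in the other holes. Next I'll triangulate the red axis.

```bash
python3 - <<'E'
from h import *
p=read_camera("wrist"); q=read_camera("scene")
for n,pp,near in [("wrist",p,(283,223)),("scene",q,(190,234))]:
    for th,nr in [("red_pin",near)]:
        d=min(cut_out(th,pp),key=lambda d:np.hypot(*(np.array(d["at"])-nr)))
        m=d["region"]; ys,xs=np.nonzero(m); at=(xs.mean(),ys.mean())
        print(n,np.round(at,1),xs.min(),xs.max(),ys.min(),ys.max(),toz(pp,at,88),toz(pp,at,92))
        for x0 in [500,510,520,530]: pass
for X in [(515,-312)]:
    for z in (50,90,130): print(z,proj(p,(*X,z)),proj(q,(*X,z)))
d=cut_out("housing",q)[0]; ys,xs=np.nonzero(d["region"]); print("hous",xs.min(),xs.max(),ys.min(),ys.max())
r=ys<ys.min()+6; print(ys.min(), xs[r].min(),xs[r].max())
save("h1",cv2.resize(q["image"][105:200,350:450],None,fx=5,fy=5,interpolation=3))
print(toz(q,(402,127.5),125))
t=read_camera("top"); print(toz(t,(213,214.5),125), cut_out("housing",t)[0]["at"])
save("h2",cv2.resize(t["image"][180:260,180:270],None,fx=6,fy=6,interpolation=3))
E
python3 -c "
import cv2,numpy as np
a=cv2.imread('pics/h1.png');b=cv2.imread('pics/h2.png')
a=cv2.resize(a,(400,380));b=cv2.resize(b,(400,356));b=cv2.copyMakeBorder(b,0,24,0,0,0)
cv2.imwrite('pics/h3.png',np.hstack([a,b]))"
```

```text
wrist [280.7 222.6] 268 293 206 245 [ 516.  -309.6   88. ] [ 514.8 -308.5   92. ]
scene [188.6 236.3] 178 198 220 252 [ 524.9 -317.    88. ] [ 528.9 -317.1   92. ]
50 [282.8 210.7] [194.4 245.1]
90 [277.8 223.2] [189.6 231. ]
130 [271.4 239.3] [184.4 215.9]
hous 361 434 121 192
121 392 413
[470.4 204.7 125. ]
[465.1 211.8 125. ] [229.4, 205.1]
```

View pics/h3.png

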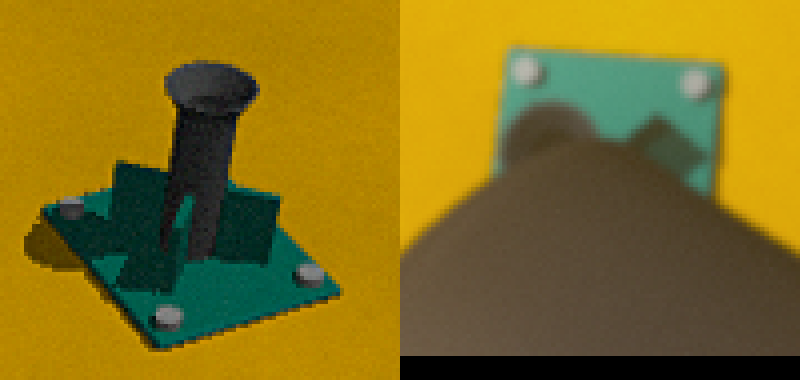

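The housing mouth centre is at about (403,127) in the scene view, which gives roughly (468,207). The arm hides it in the new top view. I'll fit the pin's visible surface in both views.

```bash
cat >> h.py <<'E'
def bbox_model(p,xy,z0,z1,r=11):
    R,t=cam(p); c=-R.T@t; a0=np.arctan2(c[1]-xy[1],c[0]-xy[0])
    P=[proj(p,(xy[0]+r*np.cos(a),xy[1]+r*np.sin(a),z)) for a in a0+np.linspace(-1.5,1.5,13) for z in (z0,z1)]
    h=cv2.convexHull(np.array(P,np.float32)); P=np.array(P)
    return np.r_[P.min(0),P.max(0)]
E
python3 - <<'E'
from h import *
from scipy.optimize import least_squares
p=read_camera("wrist"); q=read_camera("scene")
for ob in ("wrist","scene","both"):
    def f(v):
        r=[]
        if ob!="scene": r.append(bbox_model(p,v,50,130)-[268,206,293,245])
        if ob!="wrist": r.append(bbox_model(q,v,50,130)-[178,220,198,252])
        return np.concatenate(r)
    s=least_squares(f,[515,-312],diff_step=1e-3); print(ob,s.x.round(1),f(s.x).round(1))
E
```

```text
wrist [ 520.4 -310.1] [-3.  -1.2  3.8  1.8]
scene [ 523.7 -316.6] [-1.1 -1.9  1.1  1.6]
both [ 520.5 -311.6] [-4.4 -0.6  2.6  2.6  1.3 -4.   3.2 -0.6]
```

move_arm(commands=[[[0.4, -0.9, -0.3], 0, 0.3], [[0.3, -0.9, -0.5], 0, 0.3], [[0, 0, -0.7], 0, 0.3], [[0, 0, -0.5], 0, 0.3], [[0, 0, 0], 0, 0.3], [[0, 0, 0], 0, 0.3]])

```text
t: 4.2
eef_pos: [520.4, -312.7, 344.4]
tcp_rot: [3.141, -0.001, 2.766]
ft_force: [0.0, -0.6, 0.8]
opening: 0.651
grip_force: 0.0
```

```bash
python3 - <<'E'
from h import *
p=read_camera("wrist"); q=read_camera("scene"); save("w2",np.hstack([p["image"][150:,150:500],cv2.resize(q["image"][190:315,130:305],None,fx=2,fy=2)]))
s=env.state(); e=np.array(s["eef_pos"]); print(e)
g=e-[0,0,171]
Rt=cv2.Rodrigues(np.zeros(3))[0]
for z in (105,125,150): print(z,proj(p,(e[0],e[1],z)))
for th in ("red_pin",):
    for d in cut_out(th,p)[:3]:
        ys,xs=np.nonzero(d["region"]); print(round(d["confidence"],2),xs.min(),xs.max(),ys.min(),ys.max())
for v in [(521,-312)]: print(bbox_model(p,v,50,130).round(0))
E
```

```text
[ 520.5444063  -312.55255639  345.86190761]
105 [322.9 215.9]
125 [322.9 225.6]
150 [322.8 240.6]
0.91 220 257 228 271
0.89 272 293 101 129
0.61 304 334 184 223
[307. 184. 341. 228.]
```

View pics/w2.png

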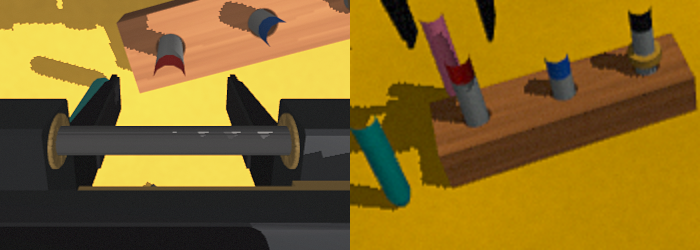

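The gripper is centred within about 3 mm. Neighbours clear the fingers, and the turquoise pin is over 25 mm away. Descending and gripping.

move_arm(commands=[[[0, -0.1, -0.4], 0, 0.3], [[0, 0, -0.5], 0, 0.3], [[0, 0, -0.5], 0, 0.3], [[0, 0, -0.5], 0, 0.3], [[0, 0, -0.4], 0, 0.3], [[0, 0, 0], 0, 0.3], [[0, 0, 0], 0, -1], [[0, 0, 0], 0, -1], [[0, 0, 0], 0, -1], [[0, 0, 0], 0, -1], [[0, 0, 0], 0, -1], [[0, 0, 0], 0, -1], [[0, 0, 0], 0, -1], [[0, 0, 0], 0, -1]])

```text
t: 5.52
eef_pos: [520.4, -315.6, 276.0]
tcp_rot: [-3.142, 0.0, 2.766]
ft_force: [1.1, -0.7, 2.5]
opening: 0.226
grip_force: 30.0
```

move_arm(commands=[[[0, 0, 0.3], 0, -1], [[0, 0, 0.4], 0, -1], [[0, 0, 0.5], 0, -1], [[0, 0, 0.6], 0, -1], [[0, 0, 0.8], 0, -1], [[0, 0, 1], 0, -1], [[0, 0, 1], 0, -1], [[0, 0, 0.4], 0, -1], [[0, 0, 0], 0, -1], [[0, 0, 0], 0, -1]])

```text
t: 6.35
eef_pos: [520.0, -315.3, 426.4]
tcp_rot: [-3.141, 0.001, 2.766]
ft_force: [-0.5, 0.5, -4.0]
opening: 0.226
grip_force: 30.0
```

```bash
python3 - <<'E'
from h import *
p=read_camera("scene"); t=read_camera("top"); s=env.state(); print(s["eef_pos"],s["opening"],s["grip_force"],s["ft_force"])
save("g1",np.hstack([cv2.resize(p["image"][100:300,100:320],(440,400)),cv2.resize(t["image"][180:260,190:262],(360,400))]))
print(t["cx"],toz(t,(190+0,180),125))
E
```

```text
[ 520.12785139 -315.44728302  424.66610874] 0.22504519609675414 29.999562744051218 [-0.6453287  -1.15585182 -4.4929803 ]
316.6424188950523 [547.7 267.7 125. ]
```

View pics/g1.png

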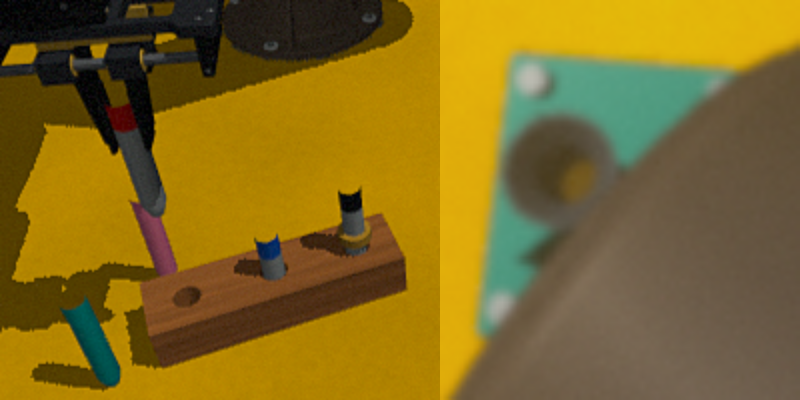

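The red pin is out and gripped upright, and blue and black still stand. In the unobstructed top view the mouth centre is at (214,213.6), giving about (467,209), which agrees with the scene estimate. Going above it.

move_arm(commands=[[[-0.1, 0.5, 0], 0, -1], [[-0.1, 0.9, 0], 0, -1], [[-0.1, 1, 0], 0, -1], [[-0.1, 1, 0], 0, -1], [[-0.1, 1, 0], 0, -1], [[-0.1, 1, 0], 0, -1], [[-0.1, 1, 0], 0, -1], [[-0.1, 1, 0], 0, -1], [[-0.1, 1, 0], 0, -1], [[-0.1, 1, 0], 0, -1], [[-0.1, 1, 0], 0, -1], [[-0.1, 1, 0], 0, -1], [[-0.1, 1, 0], 0, -1], [[-0.1, 1, 0], 0, -1], [[-0.1, 1, 0], 0, -1], [[-0.1, 1, 0], 0, -1], [[-0.1, 1, 0], 0, -1], [[0, 0.9, 0], 0, -1], [[0, 0.1, 0], 0, -1], [[0, 0, 0], 0, -1]])

```text
t: 8.12
eef_pos: [469.1, 207.7, 424.5]
tcp_rot: [-3.14, -0.002, 2.768]
ft_force: [0.0, -0.6, -4.0]
opening: 0.226
grip_force: 30.0
```

```bash
python3 - <<'E'
from h import *
w=read_camera("wrist"); p=read_camera("scene"); s=env.state(); e=s["eef_pos"]; print(e,s["t"])
for n,c in (("wrist",w),("scene",p)): print(n,"foot",proj(c,(e[0],e[1],e[2]-266)),"mouth@",proj(c,(469,208,125)))
save("m1",np.hstack([w["image"][100:340,180:460],cv2.resize(p["image"][60:180,330:470],None,fx=2.5,fy=2,interpolation=3)]))
E
```

```text
[469.31463251 206.08768944 424.8861314 ] 8.2167
wrist foot [321.6 206.3] mouth@ [323.7 194.3]
scene foot [404.2 114.3] mouth@ [402.8 126.8]
```

View pics/m1.png

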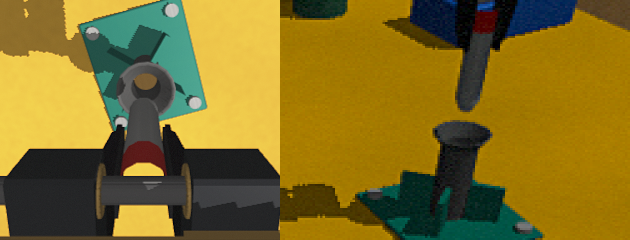

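The foot lines up with the flare within about 2 mm: mouth (326,192) in the wrist view against the foot axis at (323,206). Lowering.

move_arm(commands=[[[0, 0.07, -0.4], 0, -1], [[0, 0, -0.5], 0, -1], [[0, 0, -0.4], 0, -1], [[0, 0, -0.3], 0, -1], [[0, 0, -0.3], 0, -1], [[0, 0, -0.3], 0, -1], [[0, 0, -0.2], 0, -1], [[0, 0, -0.2], 0, -1], [[0, 0, 0], 0, -1], [[0, 0, 0], 0, -1]])

```text
t: 9.05
eef_pos: [469.3, 208.5, 347.5]
tcp_rot: [-3.141, -0.001, 2.766]
ft_force: [-1.7, 0.9, -4.8]
opening: 0.226
grip_force: 30.0
```

move_arm(commands=[[[0, 0, -0.1], 0, -1], [[0, 0, -0.1], 0, -1], [[0, 0, 0], 0, -1]])

```text
t: 9.3
eef_pos: [469.3, 208.6, 341.6]
tcp_rot: [3.141, 0.0, 2.766]
ft_force: [-1.8, 2.9, -5.9]
opening: 0.224
grip_force: 30.0
```

move_arm(commands=[[[0, 0, -0.1], 0, -1], [[0, 0, 0], 0, -1]])

```text
t: 9.47
eef_pos: [469.3, 208.6, 338.5]
tcp_rot: [3.141, -0.0, 2.766]
ft_force: [-1.8, 3.5, -4.1]
opening: 0.224
grip_force: 30.0
```

move_arm(commands=[[[0, 0, -0.1], 0, -1], [[0, 0, 0], 0, -1]])

```text
t: 9.63
eef_pos: [469.3, 208.5, 335.4]
tcp_rot: [3.141, -0.0, 2.766]
ft_force: [-2.2, 4.3, -4.5]
opening: 0.224
grip_force: 30.0
```

move_arm(commands=[[[-0.02, 0.05, -0.1], 0, -1], [[0, 0, 0], 0, -1]])

```text
t: 9.8
eef_pos: [468.9, 209.7, 332.7]
tcp_rot: [-3.141, 0.001, 2.767]
ft_force: [-0.6, -1.3, -1.2]
opening: 0.228
grip_force: 30.0
```

move_arm(commands=[[[0, 0, -0.1], 0, -1], [[0, 0, 0], 0, -1]])

```text
t: 9.97
eef_pos: [469.0, 209.7, 329.8]
tcp_rot: [-3.141, 0.001, 2.766]
ft_force: [-0.4, -2.0, 1.1]
opening: 0.229
grip_force: 30.0
```

The wrist force has risen by about 5 N, so the pin is on the bush. Letting go and rising.

move_arm(commands=[[[0, 0, 0], 0, 0.3], [[0, 0, 0], 0, 0.3], [[0, 0, 0], 0, 0.3], [[0, 0, 0], 0, 0.3], [[0, 0, 0], 0, 0.3], [[0, 0, 0], 0, 0.3], [[0, 0, 0], 0, 0.3], [[0, 0, 0], 0, 0.3], [[0, 0, 0.4], 0, 0.3], [[0, 0, 0.8], 0, 0.3], [[0, 0, 1], 0, 0.3], [[0, 0, 0.8], 0, 0.3], [[0, 0, 0], 0, 0.3], [[0, 0, 0], 0, 0.3]])

```text
t: 11.13
eef_pos: [468.6, 210.0, 420.7]
tcp_rot: [3.14, 0.002, 2.766]
ft_force: [0.3, 0.2, -0.5]
opening: 0.648
grip_force: 0.0
```

```bash
python3 - <<'E'
from h import *
w=read_camera("wrist"); p=read_camera("scene"); s=env.state(); e=s["eef_pos"]; print(e,s["t"],s["ft_force"])
for z in (125,185,195): print(z,proj(p,(469,209,z)),proj(w,(469,209,z)))
save("m2",np.hstack([w["image"][100:340,180:460],cv2.resize(p["image"][60:180,330:470],None,fx=2.5,fy=2,interpolation=3)]))
E
```

```text
[468.55387767 209.92550911 419.00481436] 11.2333 [ 0.43466489 -0.29217888 -0.78807452]
125 [403.1 126.7] [321.6 195.2]
185 [406.7 103.5] [321.2 217.4]
195 [407.4  99.5] [321.2 222.2]
```

View pics/m2.png

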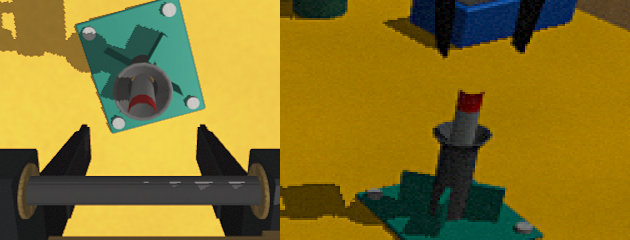

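The pin stands free in the housing with its top at about z = 183 (scene (406,106)). Shutting the fingers and pressing.

move_arm(commands=[[[0, 0, 0], 0, -1], [[0, 0, 0], 0, -1], [[0, 0, 0], 0, -1], [[0, 0, 0], 0, -1], [[0, 0, 0], 0, -1], [[0, 0, 0], 0, -1], [[0, 0, 0], 0, -1], [[0, 0, 0], 0, -1], [[0, 0, -0.5], 0, -1], [[0, 0, -0.5], 0, -1], [[0, 0, -0.2], 0, -1], [[0, 0, -0.1], 0, -1], [[0, 0, -0.1], 0, -1], [[0, 0, -0.1], 0, -1], [[0, 0, -0.1], 0, -1], [[0, 0, 0], 0, -1]])

```text
t: 12.57
eef_pos: [468.9, 210.0, 372.0]
tcp_rot: [3.141, 0.001, 2.766]
ft_force: [-0.1, 0.4, -0.4]
opening: 0.004
grip_force: 0.0
```

move_arm(commands=[[[0, 0, -0.1], 0, -1], [[0, 0, -0.1], 0, -1], [[0, 0, -0.1], 0, -1], [[0, 0, -0.1], 0, -1]])

```text
t: 12.9
eef_pos: [469.0, 210.1, 360.6]
tcp_rot: [3.14, 0.002, 2.766]
ft_force: [-1.2, 1.0, 7.7]
opening: 0.003
grip_force: 3.8
```

move_arm(commands=[[[0, 0, -0.1], 0, -1], [[0, 0, -0.1], 0, -1], [[0, 0, -0.1], 0, -1], [[0, 0, -0.1], 0, -1]])

```text
t: 13.23
eef_pos: [469.0, 210.1, 348.5]
tcp_rot: [3.14, 0.002, 2.766]
ft_force: [-0.8, -0.7, 7.6]
opening: 0.007
grip_force: 3.9
```

move_arm(commands=[[[0, 0, -0.1], 0, -1], [[0, 0, -0.1], 0, -1], [[0, 0, -0.1], 0, -1], [[0, 0, -0.1], 0, -1]])

```text
t: 13.57
eef_pos: [469.0, 210.1, 336.6]
tcp_rot: [3.14, 0.002, 2.766]
ft_force: [0.1, -1.2, 8.2]
opening: 0.002
grip_force: 4.0
```

move_arm(commands=[[[0, 0, -0.1], 0, -1], [[0, 0, -0.05], 0, -1], [[0, 0, 0], 0, -1]])

```text
t: 13.82
eef_pos: [468.9, 210.1, 331.7]
tcp_rot: [3.141, 0.001, 2.766]
ft_force: [0.6, 0.9, 2.3]
opening: 0.001
grip_force: 1.1
```

move_arm(commands=[[[0, 0, -0.05], 0, -1], [[0, 0, -0.05], 0, -1], [[0, 0, 0], 0, -1]])

```text
t: 14.07
eef_pos: [468.9, 210.1, 328.7]
tcp_rot: [3.141, 0.001, 2.766]
ft_force: [-1.0, 0.7, 3.9]
opening: 0.003
grip_force: 1.8
```

move_arm(commands=[[[0, 0, -0.05], 0, -1], [[0, 0, -0.05], 0, -1]])

```text
t: 14.23
eef_pos: [469.0, 210.1, 325.9]
tcp_rot: [3.14, 0.001, 2.766]
ft_force: [-1.0, 0.6, 7.5]
opening: 0.004
grip_force: 3.5
```

move_arm(commands=[[[0, 0, -0.03], 0, -1], [[0, 0, 0], 0, -1]])

```text
t: 14.4
eef_pos: [469.0, 210.1, 325.2]
tcp_rot: [3.14, 0.001, 2.766]
ft_force: [0.2, -0.5, 9.2]
opening: 0.007
grip_force: 4.5
```

move_arm(commands=[[[0, 0, -0.04], 0, -1], [[0, 0, 0], 0, -1]])

```text
t: 14.57
eef_pos: [469.0, 210.1, 325.0]
tcp_rot: [3.139, 0.002, 2.766]
ft_force: [-4.3, 0.2, 21.2]
opening: 0.005
grip_force: 10.7
```

The force rose to 21 N without any more travel at z = 325, so the tip is at 135 mm and the pin is home. Rising clear.

move_arm(commands=[[[0, 0, 0.2], 0, -1], [[0, 0, 0.5], 0, -1], [[0, 0, 1], 0, -1], [[0, 0, 1], 0, -1], [[0, 0, 0.5], 0, -1], [[0, 0, 0], 0, -1], [[0, 0, 0], 0, -1]])

```text
t: 15.15
eef_pos: [468.5, 209.9, 419.4]
tcp_rot: [3.141, 0.001, 2.766]
ft_force: [-0.2, -0.1, -0.9]
opening: 0.007
grip_force: 0.0
```

```bash
python3 - <<'E'
from h import *
w=read_camera("wrist"); p=read_camera("scene"); s=env.state(); print(s["eef_pos"],s["t"],s["ft_force"])
save("m3",np.hstack([w["image"][100:340,180:460],cv2.resize(p["image"][60:180,330:470],None,fx=2,fy=2,interpolation=3),p["image"][60:300,100:320]]))
E
```

```text
[468.56489865 209.9223858  418.06881748] 15.25 [-0.28512125 -0.7203631  -0.39963437]
```

View pics/m3.png

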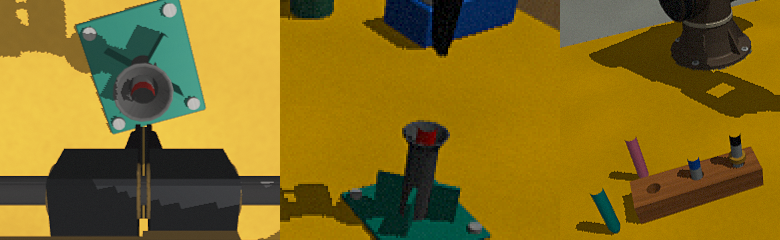

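Only a short red stub shows in the mouth (wrist view about (324,188)), blue and black stand in the rack, and the arm is clear.

```bash
python3 -c "
from cell import env
print(env.job_done())"
```

```text
the job is handed in; nothing more can be done
None
```

The red pin was set on the bush, released and pressed fully home in the housing; blue and black still stand in the rack, and the job was handed in at about 15 s (no verdict returned).

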